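# Shift the plaster vibrator's gated lever into the third slot

### The job

Set the plaster vibrator to its third speed: push its upright gear lever with the fingertips to the middle of the H-shaped gate, across to the right-hand lane, then forward (away from the robot) until it is fully home in the far right slot, and let it go. Only push the lever's knob lightly, from the side; never pinch or grip it, and leave the plaster model, pot, bowl and bottle standing where they are.

Things in the scene. Friction and masses are not known exactly. Their poses are not given: they have to be found in the camera images.
- vibrator: Fixed white plaster vibrator, 150 mm deep (x), 260 mm wide (y), 120 mm high. Origin on the bench straight below the middle of the lever gate; x axis forward (away from the robot, turned up to 0.35 rad), y left, z up. Lever gate in its right part (y -65 to +65 mm); the left part (y +65 to +195 mm) carries a flat rubber-topped plate.
- gate (a point): Middle of the H gate, at the top of the level grey plate, 120 mm above the bench. Axes as vibrator. Two lanes along x, their middles at y = +20 and -20 mm, each 14 mm wide, x -27 to +27 mm, joined at x = 0 by one cross passage along y, 20 mm wide with rounded corners. Dots number the slots: 1 near left, 2 far left, 3 far right, 4 near right.
- lever_knob: Knob of the lever: black upright cylinder, 30 mm across, 36 mm high, on a steel stick 10 mm thick. Origin at the knob's centre, z up the stick, 140 mm from the pivot, which lies 50 mm above the vibrator's origin (upright knob: centre 190 mm over the bench). It travels about 38 mm each way. It rocks both ways, stays where it is left, and takes 2 to 3 N to move.
- lever_across (a joint): Sideways lean of the lever, rad: 0 upright, positive to the right (the vibrator's -y), range -0.305 to 0.305; about -0.28 in the left lane (where it starts), about 0.25 to 0.305 in the right lane. Knob moves 140 mm per rad.
- lever_forward (a joint): Lean of the lever along the lanes, rad: 0 upright (in the cross passage), positive forward (the vibrator's +x), hard stops at -0.278 (near slots) and 0.278 (far slots). It starts anywhere along the left lane. The lever can cross when this is within about 0.07 of 0. Knob moves 140 mm per rad.
- stone_model: Loose plaster arch model, 56 x 62 x 30 mm, standing on the vibrator's shaking plate left of the lever. Origin under its middle. To be left alone.
- pot: Loose white lidded pot, 64 mm across, 70 mm high, on the bench right of the vibrator. Origin under its middle. To be left alone.
- bowl: Loose green mixing bowl, 116 mm across, 65 mm high, on the bench left of the vibrator. Origin under its middle. To be left alone.
- bottle: Loose white bottle, 54 mm across, 150 mm high, on the bench behind the vibrator's left part. Origin under its middle. To be left alone.

How it is judged:
On the way, in this order (a step that is already met when the one before it is completed fails the run):
1. the lever has crossed into the right-hand lane (value of joint lever_across above 0.235 rad), for 0.02 s.
2. the lever is pushed forward home into the third (far right) slot (value of joint each of lever_across, lever_forward above 0.235 rad), for 0.1 s.
At the end, for the whole second after the job is handed in: The lever rests in the far right slot: lever_across above 0.235 rad and lever_forward above 0.235 rad (within about 6 mm of the knob's full travel), at rest; plaster model, pot, bowl and bottle within 15 mm of where they stood and upright within 0.15 rad (all of step 2 and velocity of joint lever_forward between -0.05 and 0.05 rad/s and distance of each of stone_model, pot, bowl, bottle from where it was at the start of the episode below 0.015 m and angle between each of stone_model, pot, bowl, bottle's own z axis and vertical below 0.15 rad); the robot touches nothing.
It fails at once if the knob is pinched or pushed hard (over 35 N between fingers and lever) (contact force between the fingers and lever_knob above 35 N).
It fails at once if the plaster model is moved or lifted by more than 25 mm or tipped over (distance of stone_model from where it was at the start of the episode above 0.025 m or angle between stone_model's own z axis and vertical above 0.4 rad).
It fails at once if the lidded pot is moved or lifted by more than 25 mm or tipped over (distance of pot from where it was at the start of the episode above 0.025 m or angle between pot's own z axis and vertical above 0.4 rad).
It fails at once if the mixing bowl is moved or lifted by more than 25 mm or tipped over (distance of bowl from where it was at the start of the episode above 0.025 m or angle between bowl's own z axis and vertical above 0.4 rad).
It fails at once if the bottle is moved or lifted by more than 25 mm or tipped over (distance of bottle from where it was at the start of the episode above 0.025 m or angle between bottle's own z axis and vertical above 0.4 rad).
It also fails if it takes over 48 s, if anything falls off the work surface, if the arm or the gripper's body presses on something with over 40 N, if the wrist force passes 120 N, or if a joint passes its speed limit or range.

### The arm

A 7-joint arm with a two-finger parallel gripper is mounted at the origin on the work surface. World frame = base frame: x ahead of the robot, y to its left, z up, the work surface at z = 0. Lengths are in m, angles in rad, forces in N, time in s.
With the tool pointing down it reaches from about 0.425 to 1.025 m from the base axis. Payload 3.6 kg.
Tool frame: the origin (TCP) lies midway between the tips of the shut fingers; the grasp point (between the pads) lies grip_point_offset behind it (grip_point_offset is the distance from the TCP to the grasp point, in m); z points along the fingers, x is the direction in which the jaws open and shut, and the axes are right-handed (so a half turn about z gives the same grasp; the last joint's range is limited). The gripper opens to 85 mm and grips with 20 to 120 N. Pads are 22 mm wide; open, the fingers measure 114 mm over their backs; the gripper's body (76 mm by 85 mm) begins 54 mm behind the grasp point. The pads swing forward as they close: fully open they stand 13 mm farther back than shut.
Start: joints at [1.04, 0.591, 0.048, 1.609, -0.033, 0.943, -0.034], TCP at [0.307, -0.657, 0.231] pointing down, gripper open.
Joint ranges: [-2.69, 2.69], [-0.47, 2.24], [-1.27, 1.36], [0.19, 2.51], [-1.53, 4.68], [0.08, 2.07], [-3.09, 3.09]. Speed limits (rad/s): [2.57, 2.57, 3.14, 3.14, 3.14, 3.14, 3.14].

### API

Orientations are given as [roll, pitch, yaw] about the fixed x, y, z axes, in that order (R = Rz(yaw) Ry(pitch) Rx(roll)).
In Python, from rig import * gives the robot as it stands. The module is installed in compiled form; this text tells all that it offers.
- The arm moves only by the tool drive_tool, never from a script. Its arguments are lists of equal length, an entry for each row: "claw": the closure, from -1 (fully open) to 1 (shut), so that 0 is half open; "xyz": the shift along the tool's x, y, z in cm, a list of three; "delta_rot": the turn, a rotation vector about the tool's x, y, z in degrees, a list of three. A call has 1 to 12 rows; each row shifts and turns the pose as measured when the row begins, along the tool's axes as they then stand; what a row does not reach is not made up. A row lasts 1/8 s, in which the tool goes at most 62.5 mm and 10.7 degrees, less where a joint would pass 70% of its speed; a pose out of reach is approached as far as the arm can. A call with a gripper value outside its range is refused whole. The fingers move at their own pace and stop on an object; "force" is the grip in N (left out, the last holds). Time passes only in rows, so rows that do not move let the fingers close. It gives the time, the measured TCP pose, the force and the opening at its end, in the units of the state.
- observe(): the state, without advancing time (a new reading comes with each control period).
- get_image(name): name is "scene" or "top" or "wrist"; returns a dict with "img" (480x640x3 uint8, blue, green, red), "fx", "fy", "cx", "cy" (pixels), "dist_coeffs" ([k1, k2, p1, p2, k3] as OpenCV has them; the pictures are not rectified), "rvec" (rotation vector, rad) and "tvec" (3), from world to camera coordinates, as OpenCV has them; the wrist camera has in their place "tool_from_camera" (4x4, takes a point from camera to tool coordinates, whose origin is the TCP and whose axes are the tool frame's). Camera axes: x right, y down, z forward; pixel columns grow to the right and rows downward; lengths in m; the calibration is good to about 2 mm. A picture is of the moment at which its call begins: read the wrist's pose just before it. There is no depth.
- finish_job(): hands the job in, once; it reports no verdict.
The state is a dict: "t": time; "joint_positions": joint angles; "qvel": joint speeds; "effort": joint torques, N m; "ee_pos": TCP position; "ee_rot": TCP orientation; "wrist_force": force on the tool from outside, world axes, zero at the start; "moment": the same for the moment, N m; "width": opening from 0.0 (shut) to 1.0 (fully open).
Only numpy, scipy, OpenCV 4.12 (cv2) and the standard library are available. Lean on these libraries where they do the work, as an engineer would, in place of code of your own. Each camera call takes 0.05 s, during which the arm holds its last target.

## Working session

There is one attempt and no reset: what is moved stays moved. The work goes in short steps, Python scripts to look and compute and a tool call to move; the robot and the scene stay as the last step left them, time stands still between calls to the robot, and variables do not carry over. Pictures are saved under pics/ and viewed, and the job is handed in when it is done.

Besides the shell and the picture viewer there is one more tool, called after "Request:" by a JSON object that holds its "fn" and its "kwargs". drive_tool: Moves the arm, as the interface text tells. Its arguments: {"type":"object","properties":{"claw":{"type":"array","items":{"type":"number"}},"xyz":{"type":"array","items":{"type":"array","items":{"type":"number"}}},"delta_rot":{"type":"array","items":{"type":"array","items":{"type":"number"}}},"force":{"type":"number"}},"required":["claw","xyz","delta_rot"]}

```bash
mkdir -p pics; python3 - <<'E'
from rig import *
import cv2
s=observe();print(s)
for n in ["scene","top","wrist"]:
    d=get_image(n);cv2.imwrite(f"pics/{n}0.png",d["img"])
    print(n,{k:v for k,v in d.items() if k!="img"})
E
```

```text
{'t': 0.0, 'joint_positions': array([ 1.0394707 ,  0.5921238 ,  0.04828701,  1.60983405, -0.03331031,
        0.94269322, -0.03368072]), 'qvel': array([-0.00012543,  0.00022561, -0.00038857,  0.0010683 ,  0.0007562 ,
        0.00157968, -0.00152737]), 'effort': array([-2.66890302e-04, -5.48700428e+01,  1.54600795e+00, -1.98134351e+01,
        9.28088673e-03,  8.71699071e-03, -1.26839616e-06]), 'ee_pos': array([ 0.30704249, -0.6558551 ,  0.23013284]), 'ee_rot': array([ 3.14148075e+00,  2.25099473e-03, -1.13286673e+00]), 'wrist_force': array([ 0.09025529,  0.17430426, -0.09554834]), 'moment': array([ 0.04288857, -0.00432347,  0.01090807]), 'width': 1.0001118090385261}
scene {'fx': 446.49052547542124, 'fy': 446.49052547542124, 'cx': 330.4720974156157, 'cy': 242.3967802709413, 'dist_coeffs': array([-0.09063938,  0.        ,  0.        ,  0.        ,  0.        ]), 'rvec': array([ 1.37231022,  2.12733155, -0.91460999]), 'tvec': array([ 0.17848089, -0.27472862,  1.44092688])}
top {'fx': 472.58960335767694, 'fy': 472.58960335767694, 'cx': 316.12643266141083, 'cy': 235.78548767383737, 'dist_coeffs': array([-0.07067808,  0.        ,  0.        ,  0.        ,  0.        ]), 'rvec': array([ 2.12209266, -2.1740496 ,  0.1595389 ]), 'tvec': array([0.07050122, 0.60853961, 0.9719324 ])}
wrist {'fx': 356.87417815146114, 'fy': 356.87417815146114, 'cx': 317.9200118809069, 'cy': 240.3497621431959, 'dist_coeffs': array([-0.03305507,  0.        ,  0.        ,  0.        ,  0.        ]), 'tool_from_camera': array([[ 9.99999810e-01,  2.15299232e-04, -5.77526455e-04,
         5.61259521e-04],
       [-3.98849294e-05,  9.57647005e-01,  2.87944806e-01,
        -7.36286037e-02],
       [ 6.15060776e-04, -2.87944729e-01,  9.57646832e-01,
        -1.43479216e-01],
       [ 0.00000000e+00,  0.00000000e+00,  0.00000000e+00,
         1.00000000e+00]])}
```

View pics/scene0.png

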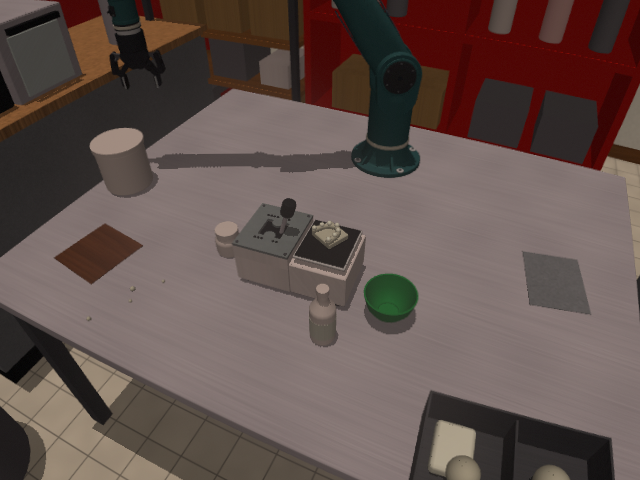

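View pics/top0.png

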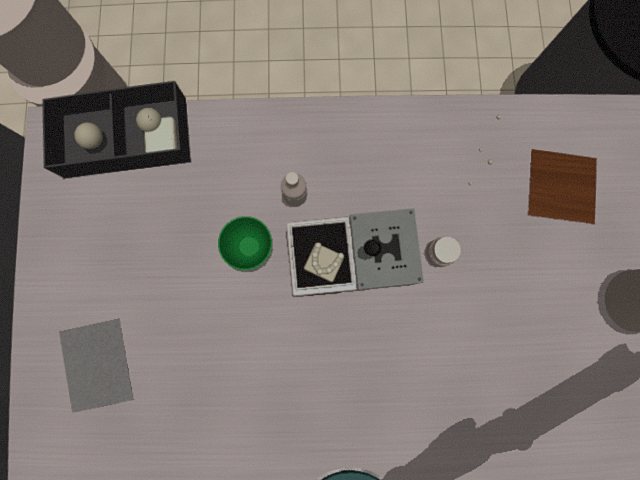

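```bash
cat > h.py <<'E'
import cv2,numpy as np
def ray(d,uv):
    K=np.array([[d["fx"],0,d["cx"]],[0,d["fy"],d["cy"]],[0,0,1]])
    p=cv2.undistortPoints(np.array(uv,float).reshape(-1,1,2),K,d["dist_coeffs"]).reshape(-1,2)
    R=cv2.Rodrigues(d["rvec"])[0]; c=-R.T@d["tvec"]
    return c,np.c_[p,np.ones(len(p))]@R
def onplane(d,uv,z):
    c,r=ray(d,uv); return c+r*((z-c[2])/r[:,2])[:,None]
def proj(d,P):
    K=np.array([[d["fx"],0,d["cx"]],[0,d["fy"],d["cy"]],[0,0,1]])
    return cv2.projectPoints(np.array(P,float).reshape(-1,3),d["rvec"],d["tvec"],K,d["dist_coeffs"])[0].reshape(-1,2)
E
python3 - <<'E'
from rig import *
from h import *
d=get_image("top");im=d["img"]
c=im[190:310,270:470];cv2.imwrite("pics/topz.png",cv2.resize(c,None,fx=4,fy=4,interpolation=2))
d2=get_image("scene");c=d2["img"][180:320,200:370];cv2.imwrite("pics/scz.png",cv2.resize(c,None,fx=4,fy=4,interpolation=2))
for p in [(355,250),(415,250),(385,230),(385,248),(372,247),(340,230),(380,300),(310,225)]: print(p,im[p[1],p[0]])
E
```

```text
(355, 250) [115 116 116]
(415, 250) [111 115 115]
(385, 230) [110 115 112]
(385, 248) [31 26 36]
(372, 247) [31 29 28]
(340, 230) [19 18 13]
(380, 300) [145 144 155]
(310, 225) [ 98 104 110]
```

View pics/topz.png

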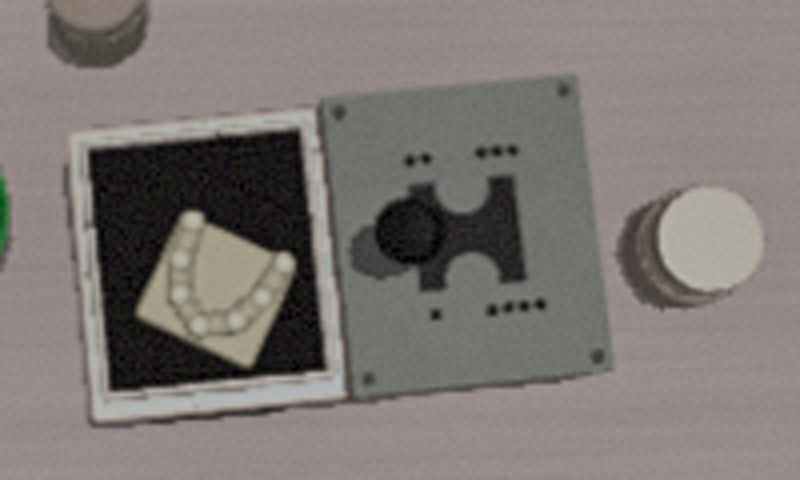

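View pics/scz.png

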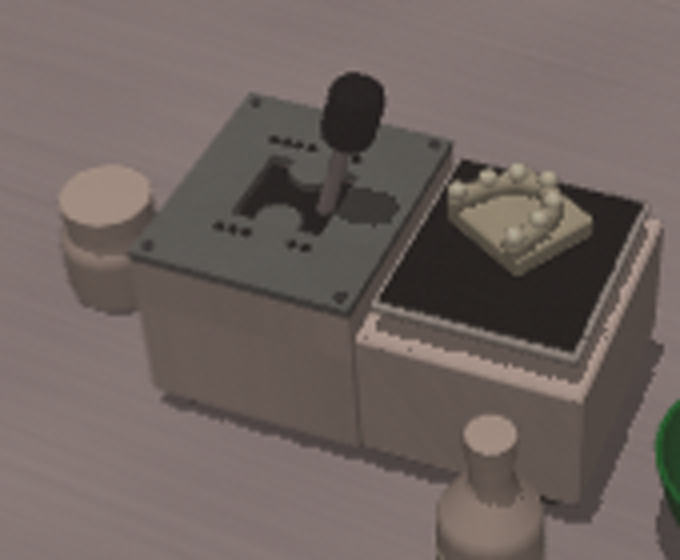

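```bash
python3 - <<'E'
from rig import *
from h import *
d=get_image("top");d2=get_image("scene")
tz=lambda L:np.array(L)/4.+[270,190]-0.375
sz=lambda L:np.array(L)/4.+[200,180]-0.375
A=onplane(d,tz([(338,111),(563,89),(598,356),(369,379)]),.12);print(A,A.mean(0))
C=onplane(d,tz([(320,98),(577,75),(612,370),(349,400)]),.12);print(C,C.mean(0))
B=onplane(d2,sz([(340,297),(148,245),(255,102),(434,145)]),.12);print(B,B.mean(0))
for X in (A,C,B):
    f=(X[0]+X[1]-X[2]-X[3]);l=X[0]+X[3]-X[1]-X[2];print("yaw",np.arctan2(f[1],f[0]),np.arctan2(-l[0],l[1]),np.linalg.norm(f)/2,np.linalg.norm(l)/2)
# gate slots: left lane far end mid, right lane far, right near, left near
G=onplane(d,tz([(422,185),(501,178),(513,281),(433,290)]),.12);print(G,G.mean(0))
# knob triangulate: top cam top center, scene centre
def tri(u1,u2):
    c1,r1=ray(d,u1);c2,r2=ray(d2,u2);r1=r1[0];r2=r2[0]
    M=np.c_[r1,-r2];t=np.linalg.lstsq(M,c2-c1,rcond=None)[0]
    a=c1+r1*t[0];b=c2+r2*t[1];return (a+b)/2,np.linalg.norm(a-b)
print(tri(tz([(409,231)]),sz([(353,112)])))
# other objects
for n,uv,z in [("pot",tz([(711,242)]),.07),("stone",tz([(220,290)]),.14),("bottle",[(292,179)],.15),("bowl",[(246,243)],.065)]: print(n,onplane(d,uv,z))
E
```

```text
[[ 0.63437972 -0.02068188  0.12      ]
 [ 0.64298227 -0.13425166  0.12      ]
 [ 0.50888909 -0.14455831  0.12      ]
 [ 0.50060408 -0.03114583  0.12      ]] [ 0.57171379 -0.08265942  0.12      ]
[[ 0.64120091 -0.01190811  0.12      ]
 [ 0.64998605 -0.14172628  0.12      ]
 [ 0.50182858 -0.15113193  0.12      ]
 [ 0.49061156 -0.02096894  0.12      ]] [ 0.57090677 -0.08143382  0.12      ]
[[ 0.63508394 -0.02017273  0.12      ]
 [ 0.64341798 -0.13386231  0.12      ]
 [ 0.51049189 -0.14452389  0.12      ]
 [ 0.50173511 -0.03049105  0.12      ]] [ 0.57268223 -0.0822625   0.12      ]
yaw 0.07738536124733834 0.07426352162517563 0.13433644411154133 0.11380480551578917
yaw 0.06173459052560296 0.07678570784167092 0.14965850314852763 0.13037473763359117
yaw 0.0786279451919461 0.07491066659539196 0.13355007399248256 0.11418142747895536
[[ 0.59601074 -0.06115852  0.12      ]
 [ 0.59858333 -0.10076407  0.12      ]
 [ 0.54699883 -0.10425967  0.12      ]
 [ 0.54354582 -0.06440927  0.12      ]] [ 0.57128468 -0.08264788  0.12      ]
(array([ 0.56550485, -0.04569922,  0.18515278]), np.float64(9.016041075737466e-05))
pot [[ 0.56927826 -0.21857939  0.07      ]]
stone [[0.54437749 0.04116413 0.14      ]]
bottle [[0.70818224 0.10088189 0.15      ]]
bowl [[0.59522627 0.20366161 0.065     ]]
```

View pics/wrist0.png

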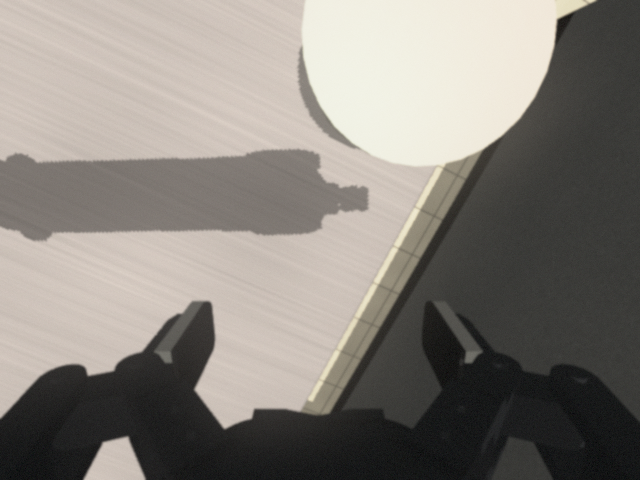

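Request:
{"fn": "drive_tool", "kwargs": {"claw": [1, 1, 1, 1, 1, 1, 1, 1, 1], "xyz": [[0, 0, -1], [0, 0, -1], [0, 0, -1], [0, 0, -1], [0, 0, -1], [0, 0, -1], [0, 0, -1], [0, 0, 0], [0, 0, 0]], "delta_rot": [[0, 0, -9], [0, 0, -9], [0, 0, -9], [0, 0, -9], [0, 0, -9], [0, 0, -9], [0, 0, -9], [0, 0, -6], [0, 0, 0]], "force": 20}}

```text
t: 1.48
ee_pos: [0.3062, -0.656, 0.3024]
ee_rot: [-3.14, 0.002, 0.109]
wrist_force: [0.3, 0.0, -0.0]
width: 0.002
```

Request:
{"fn": "drive_tool", "kwargs": {"claw": [1, 1, 1, 1, 1, 1, 1, 1, 1, 1, 1, 1], "xyz": [[0, 0, 0], [2.5, -5, 0], [2.5, -5, 0], [2.5, -5, 0], [2.5, -5, 0], [2.5, -5, 0], [2.5, -5, 0], [2.5, -5, 0], [2.5, -5, 0], [2.5, -5, 0], [2.5, -5, 0], [0, 0, 0]], "delta_rot": [[0, 0, 1.9], [0, 0, 0], [0, 0, 0], [0, 0, 0], [0, 0, 0], [0, 0, 0], [0, 0, 0], [0, 0, 0], [0, 0, 0], [0, 0, 0], [0, 0, 0], [0, 0, 0]]}}

```text
t: 2.98
ee_pos: [0.5335, -0.1274, 0.3013]
ee_rot: [3.141, -0.001, 0.042]
wrist_force: [0.7, 0.7, -0.2]
width: -0.001
```

Request:
{"fn": "drive_tool", "kwargs": {"claw": [1, 1, 1, 1, 1], "xyz": [[0, 0, 0], [1.2, -4, 0], [1.2, -4, 0], [1.2, -4, 0], [0, 0, 0]], "delta_rot": [[0, 0, -1.9], [0, 0, 0], [0, 0, 0], [0, 0, 0], [0, 0, 0]]}}

```text
t: 3.6
ee_pos: [0.5603, -0.0108, 0.3001]
ee_rot: [3.138, 0.001, 0.061]
wrist_force: [-0.8, -1.0, 0.4]
width: 0.002
```

```bash
python3 - <<'E'
from rig import *
from h import *
s=observe();print(s["ee_pos"],s["ee_rot"])
for n in ["scene","top","wrist"]:
    d=get_image(n);cv2.imwrite(f"pics/{n}1.png",d["img"])
E
```

```text
[ 0.56032159 -0.01080634  0.30012685] [3.13763165e+00 6.76821627e-04 6.13043811e-02]
```

View pics/wrist1.png

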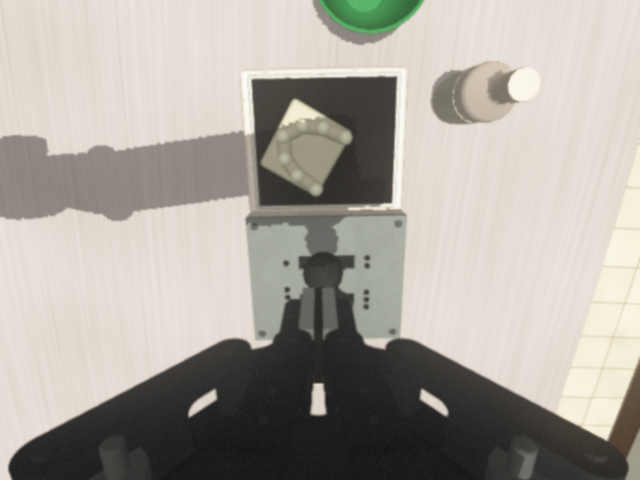

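View pics/scene1.png

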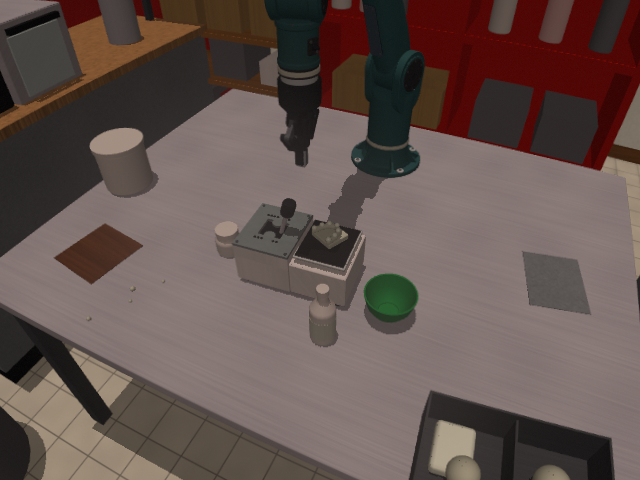

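Request:
{"fn": "drive_tool", "kwargs": {"claw": [1, 1, 1, 1, 1, 1, 1], "xyz": [[0.4, -1.2, 0], [0, 0, 0], [0, 0, 3], [0, 0, 3], [0, 0, 3], [0, 0, 2.5], [0, 0, 0]], "delta_rot": [[0, 0, -0.9], [0, 0, 0], [0, 0, 0], [0, 0, 0], [0, 0, 0], [0, 0, 0], [0, 0, 0]]}}

```text
t: 4.62
ee_pos: [0.5639, -0.0109, 0.1823]
ee_rot: [3.131, 0.0, 0.061]
wrist_force: [-0.1, 0.5, 0.7]
width: -0.002
```

```bash
cat > st.py <<'E'
import sys
from rig import *
from h import *
s=observe();p=s["ee_pos"]
c,sn=np.cos(.076),np.sin(.076);dx,dy=p[0]-.572,p[1]+.0825
print("t",s["t"],"ee",p.round(4),s["ee_rot"].round(3),"vib xy",round(dx*c+dy*sn,4),round(-dx*sn+dy*c,4),"F",s["wrist_force"].round(2))
n=sys.argv[1]
for k,(a,b,e,f) in dict(top=(190,310,290,450),scene=(140,290,200,400)).items():
    d=get_image(k);cv2.imwrite(f"pics/{k}{n}.png",cv2.resize(d["img"][a:b,e:f],None,fx=4,fy=4,interpolation=2))
d=get_image("wrist");cv2.imwrite(f"pics/wrist{n}.png",d["img"])
E
python3 st.py 2
```

```text
t 4.625 ee [ 0.5639 -0.0109  0.1823] [3.131 0.    0.061] vib xy -0.0026 0.072 F [-0.13  0.47  0.7 ]
```

View pics/scene2.png

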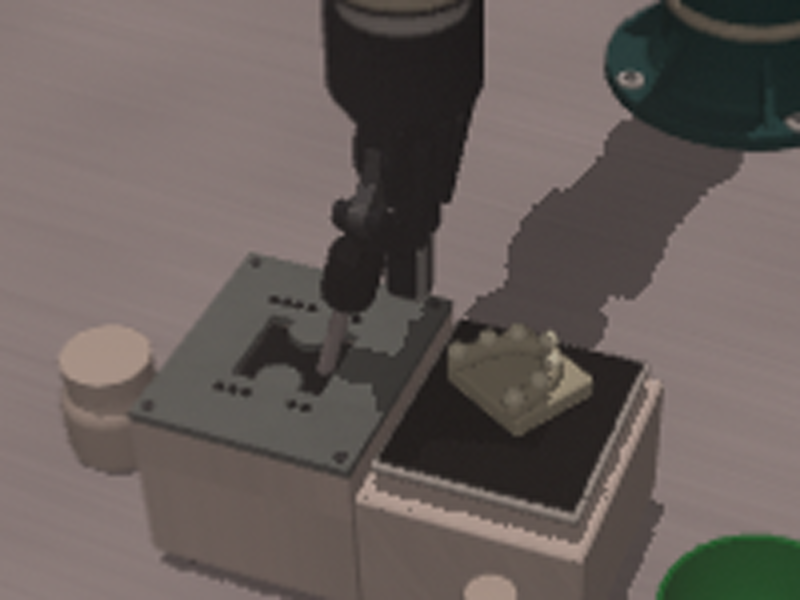

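View pics/wrist2.png

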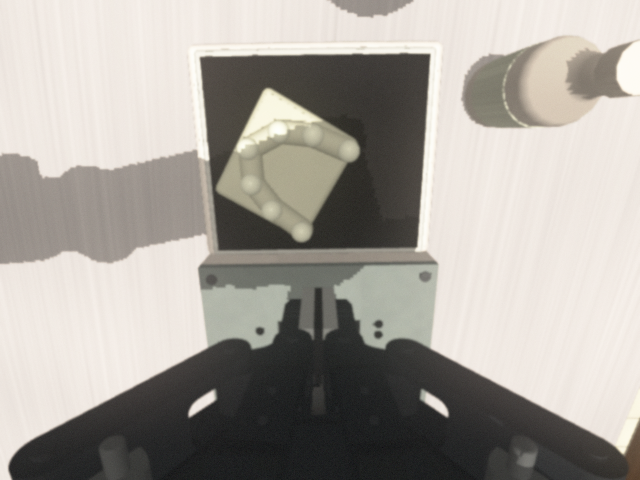

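Request:
{"fn": "drive_tool", "kwargs": {"claw": [1, 1, 1, 1, 1, 1], "xyz": [[0, 0.8, 0], [0, 0.8, 0], [0, 0.8, 0], [0, 0.8, 0], [0, 0.8, 0], [0, 0, 0]], "delta_rot": [[0, 0, -0.5], [0, 0, 0], [0, 0, 0], [0, 0, 0], [0, 0, 0], [0, 0, 0]]}}

```text
t: 5.52
ee_pos: [0.5717, -0.051, 0.1894]
ee_rot: [3.133, -0.013, 0.07]
wrist_force: [0.4, 0.6, 0.8]
width: 0.005
```

```bash
python3 st.py 3
```

```text
t 5.525 ee [ 0.5717 -0.051   0.1894] [ 3.133 -0.013  0.07 ] vib xy 0.0021 0.0315 F [0.4  0.56 0.78]
```

View pics/scene3.png

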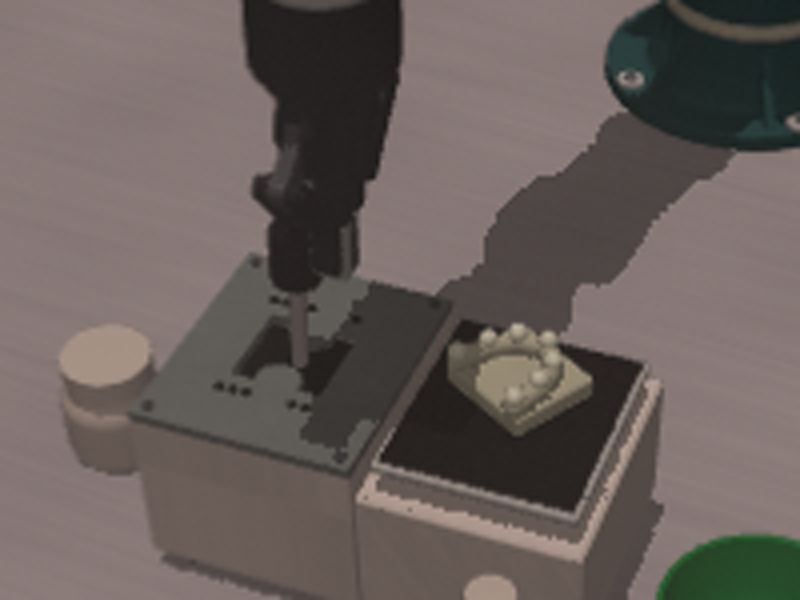

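Request:
{"fn": "drive_tool", "kwargs": {"claw": [1, 1, 1, 1, 1, 1], "xyz": [[-0.3, 0.7, 0.3], [-0.2, 0.7, 0.3], [-0.1, 0.7, 0.2], [-0.1, 0.7, 0.2], [-0.1, 0.7, 0.1], [0, 0, 0]], "delta_rot": [[0, -0.7, -0.3], [0, 0, 0], [0, 0, 0], [0, 0, 0], [0, 0, 0], [0, 0, 0]]}}

```text
t: 6.42
ee_pos: [0.5676, -0.0867, 0.1782]
ee_rot: [3.135, -0.003, 0.078]
wrist_force: [0.3, 0.9, -0.3]
width: -0.004
```

```bash
python3 st.py 4
```

```text
t 6.425 ee [ 0.5676 -0.0867  0.1782] [ 3.135e+00 -3.000e-03  7.800e-02] vib xy -0.0047 -0.0038 F [ 0.26  0.88 -0.26]
```

View pics/scene4.png

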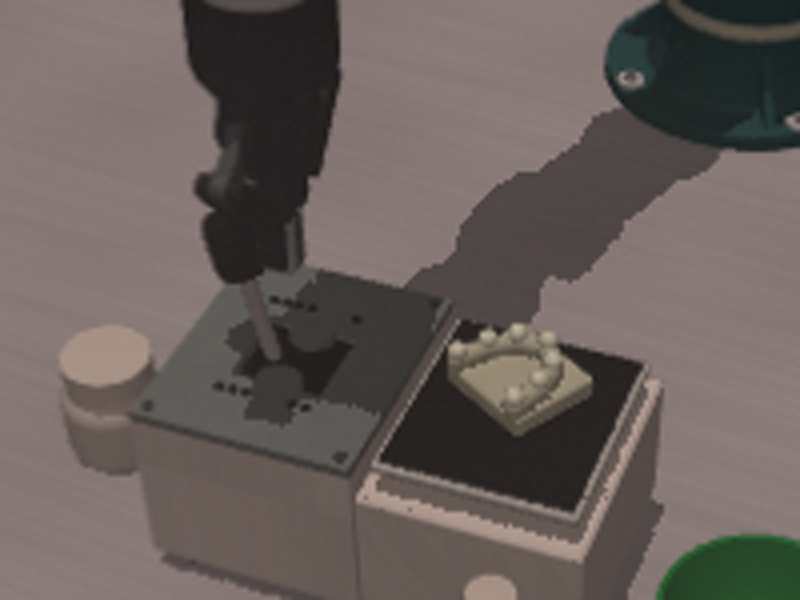

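```bash
cat > kn.py <<'E'
import sys
from rig import *
from h import *
d=get_image("scene")
u=[float(sys.argv[1])/4+200-.375,float(sys.argv[2])/4+140-.375]
c,sn=np.cos(.076),np.sin(.076)
for z in (.180,.185,.19):
    p=onplane(d,[u],z)[0];dx,dy=p[0]-.572,p[1]+.0825
    x,y=dx*c+dy*sn,-dx*sn+dy*c
    print(z,"knob vib",round(x,4),round(y,4),"fwd",round(x/.14,3),"across",round(-y/.14,3))
E
python3 kn.py 231 247
```

```text
0.18 knob vib -0.0063 -0.0368 fwd -0.045 across 0.263
0.185 knob vib -0.0006 -0.0335 fwd -0.004 across 0.239
0.19 knob vib 0.005 -0.0301 fwd 0.036 across 0.215
```

Request:
{"fn": "drive_tool", "kwargs": {"claw": [1, 1, 1], "xyz": [[0, 0.5, 0], [0, 0.5, 0], [0, 0, 0]], "delta_rot": [[0, 0, 0], [0, 0, 0], [0, 0, 0]]}}

```text
t: 7.0
ee_pos: [0.5667, -0.095, 0.1773]
ee_rot: [3.137, 0.0, 0.081]
wrist_force: [0.2, 1.0, 0.5]
width: 0.005
```

```bash
python3 st.py 5
```

```text
t 7.0 ee [ 0.5667 -0.095   0.1773] [3.137 0.    0.081] vib xy -0.0062 -0.0121 F [0.17 1.01 0.48]
```

View pics/scene5.png

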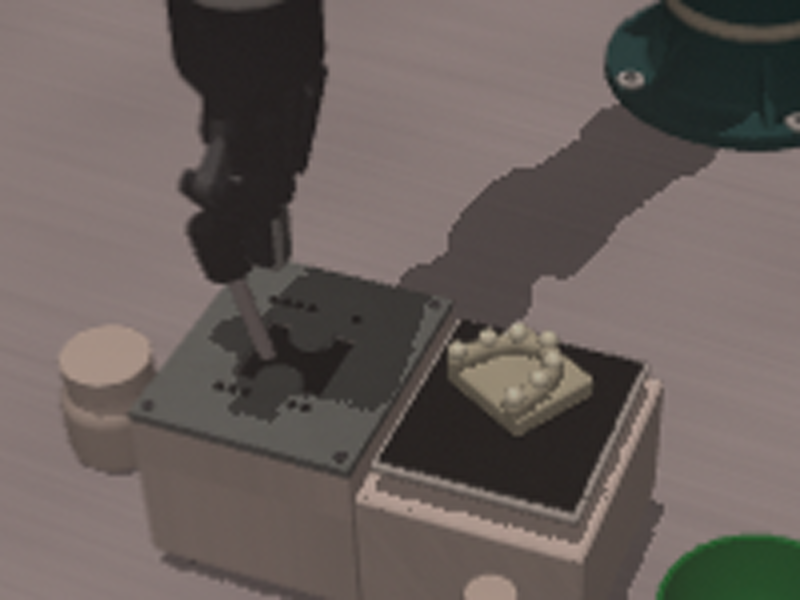

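Request:
{"fn": "drive_tool", "kwargs": {"claw": [1, 1, 1, 1, 1, 1, 1], "xyz": [[0, -1.5, 0], [0, -1.5, 0], [-2.5, 0, 0], [-2.5, 0, 0], [-1.5, 0, 0], [0, 0, 0], [0, 0, 0]], "delta_rot": [[0, 0, 0], [0, 0, 0], [0, 0, 0], [0, 0, 0], [0, 0, 0], [0, 0, 0], [0, 0, 0]]}}

```text
t: 8.02
ee_pos: [0.4992, -0.064, 0.1781]
ee_rot: [3.136, -0.003, 0.087]
wrist_force: [0.1, 0.1, 0.1]
width: -0.0
```

```bash
python3 st.py 6; python3 -c "
import rig;print(getattr(rig,'grip_point_offset',None))"
```

```text
t 8.025 ee [ 0.4992 -0.064   0.1781] [ 3.136e+00 -3.000e-03  8.700e-02] vib xy -0.0711 0.024 F [0.1  0.13 0.11]
0.0187
```

View pics/scene6.png

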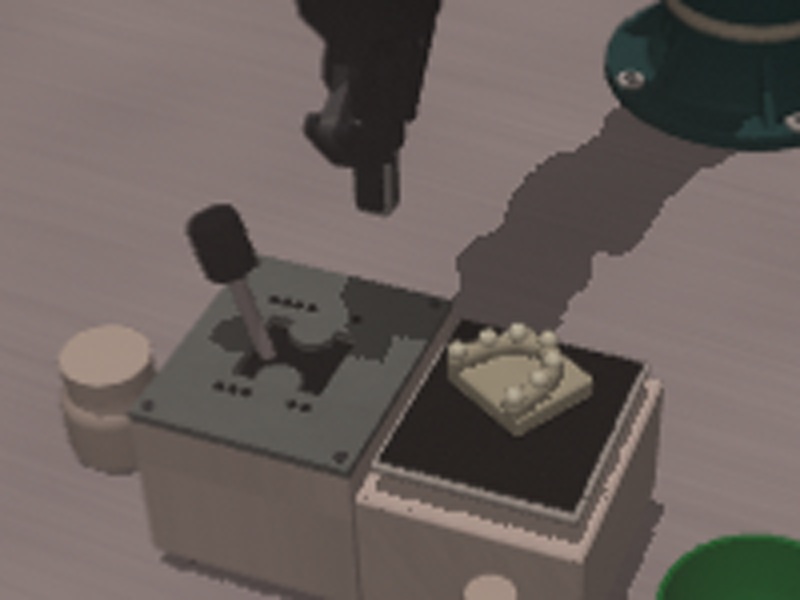

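View pics/top6.png

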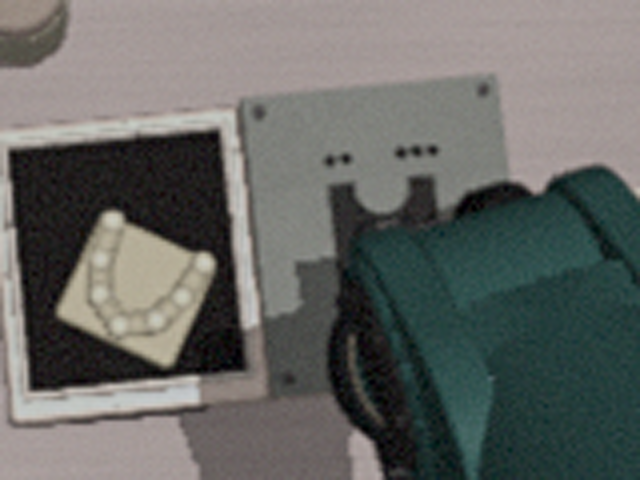

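Request:
{"fn": "drive_tool", "kwargs": {"claw": [1, 1, 1, 1, 1, 1], "xyz": [[0, 1.6, 0], [0, 1.6, 0], [0, 1.6, 0], [0, 1.6, 0], [0, 0, 0], [0, 0, 0]], "delta_rot": [[0, 0, 0.6], [0, 0, 0], [0, 0, 0], [0, 0, 0], [0, 0, 0], [0, 0, 0]]}}

```text
t: 8.93
ee_pos: [0.5054, -0.135, 0.1779]
ee_rot: [3.136, -0.003, 0.071]
wrist_force: [-0.1, 0.8, -0.5]
width: -0.001
```

```bash
python3 st.py 7;python3 kn.py 222 244
```

```text
t 8.925 ee [ 0.5054 -0.135   0.1779] [ 3.136e+00 -3.000e-03  7.100e-02] vib xy -0.0704 -0.0472 F [-0.11  0.8  -0.49]
0.18 knob vib -0.007 -0.0426 fwd -0.05 across 0.304
0.185 knob vib -0.0013 -0.0392 fwd -0.009 across 0.28
0.19 knob vib 0.0044 -0.0358 fwd 0.031 across 0.256
```

View pics/scene7.png

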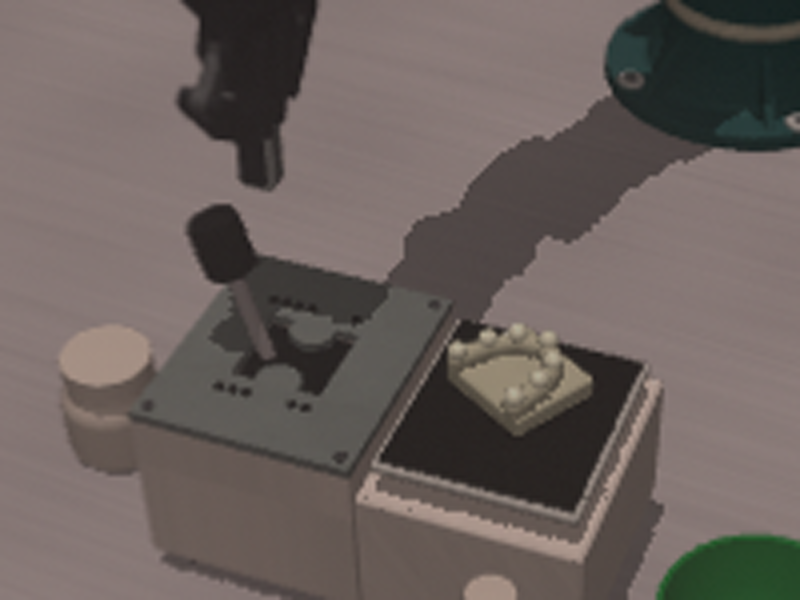

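Request:
{"fn": "drive_tool", "kwargs": {"claw": [1, 1, 1, 1, 1, 1, 1], "xyz": [[0.8, -0.9, 0], [0.9, 0, 0], [0.9, 0, 0], [0.9, 0, 0], [0.8, 0, 0], [0.8, 0, 0], [0, 0, 0]], "delta_rot": [[0, 0, 0], [0, 0, 0], [0, 0, 0], [0, 0, 0], [0, 0, 0], [0, 0, 0], [0, 0, 0]]}}

```text
t: 10.0
ee_pos: [0.5585, -0.1192, 0.178]
ee_rot: [3.136, -0.001, 0.075]
wrist_force: [-1.6, -0.1, 0.4]
width: -0.003
```

```bash
python3 st.py 8
```

```text
t 10.0 ee [ 0.5585 -0.1192  0.178 ] [ 3.136e+00 -1.000e-03  7.500e-02] vib xy -0.0162 -0.0356 F [-1.61 -0.15  0.42]
```

View pics/scene8.png

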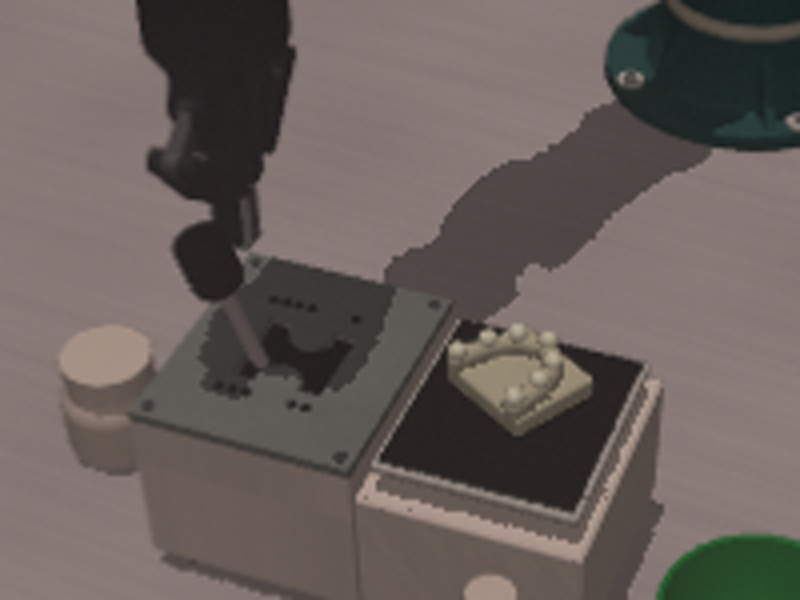

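Request:
{"fn": "drive_tool", "kwargs": {"claw": [1, 1, 1, 1, 1], "xyz": [[0.6, 0.2, 0], [0.6, 0.1, 0], [0.6, 0, 0], [0.4, 0, 0], [0, 0, 0]], "delta_rot": [[0, 0, 0], [0, 0, 0], [0, 0, 0], [0, 0, 0], [0, 0, 0]]}}

```text
t: 10.78
ee_pos: [0.579, -0.1195, 0.1768]
ee_rot: [3.138, 0.005, 0.076]
wrist_force: [-1.4, 0.6, -0.4]
width: -0.004
```

```bash
python3 st.py 9
```

```text
t 10.775 ee [ 0.579  -0.1195  0.1768] [3.138 0.005 0.076] vib xy 0.0041 -0.0374 F [-1.44  0.57 -0.38]
```

View pics/scene9.png

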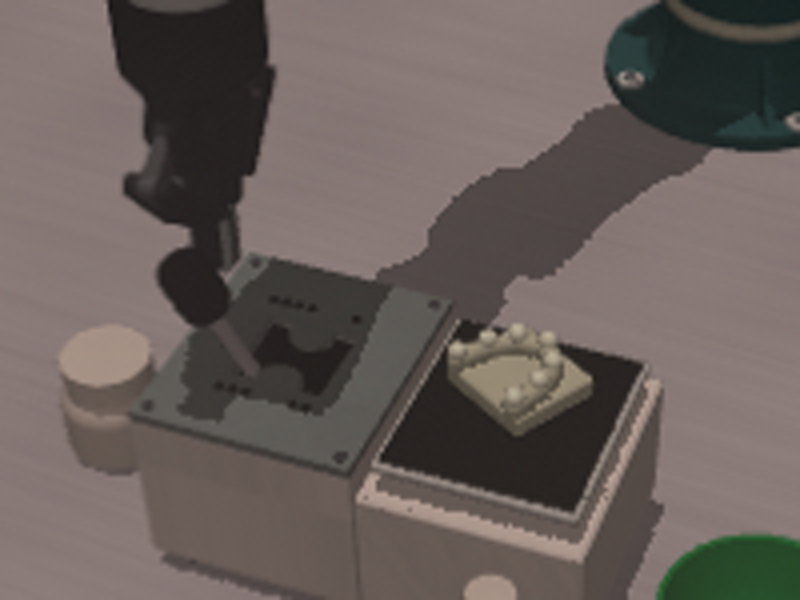

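```bash
python3 kn.py 194 285
```

```text
0.18 knob vib 0.0302 -0.0405 fwd 0.216 across 0.289
0.185 knob vib 0.0356 -0.0371 fwd 0.254 across 0.265
0.19 knob vib 0.0409 -0.0337 fwd 0.292 across 0.241
```

Request:
{"fn": "drive_tool", "kwargs": {"claw": [1, 1, 1], "xyz": [[0.4, 0, 0], [0.3, 0, 0], [0, 0, 0]], "delta_rot": [[0, 0, 0], [0, 0, 0], [0, 0, 0]]}}

```text
t: 11.35
ee_pos: [0.5852, -0.1196, 0.1767]
ee_rot: [3.138, 0.006, 0.075]
wrist_force: [-1.2, 1.5, -0.5]
width: 0.002
```

```bash
python3 st.py 10
```

```text
t 11.35 ee [ 0.5852 -0.1196  0.1767] [3.138 0.006 0.075] vib xy 0.0103 -0.038 F [-1.18  1.47 -0.52]
```

View pics/scene10.png

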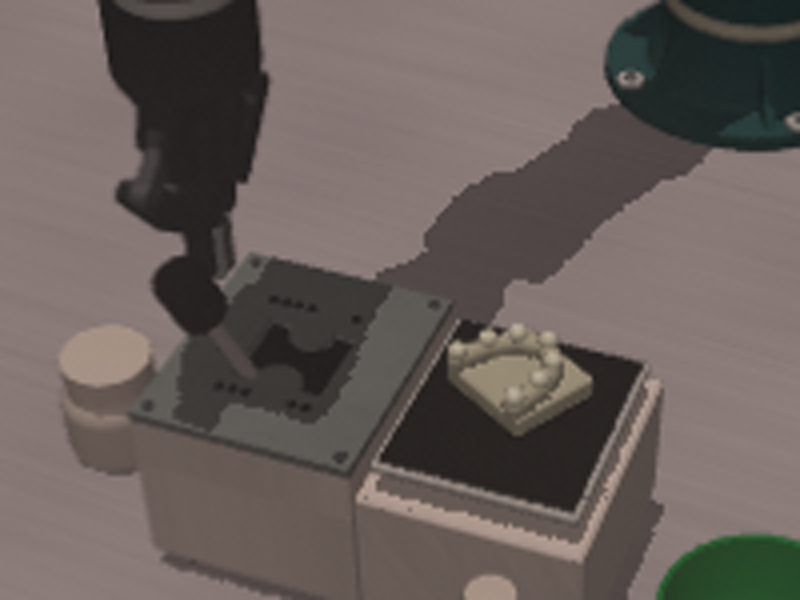

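Request:
{"fn": "drive_tool", "kwargs": {"claw": [1, 1], "xyz": [[0.25, 0, 0], [0, 0, 0]], "delta_rot": [[0, 0, 0], [0, 0, 0]]}}

```text
t: 11.75
ee_pos: [0.5873, -0.1195, 0.1767]
ee_rot: [3.137, 0.007, 0.075]
wrist_force: [-1.7, 0.3, 0.1]
width: -0.001
```

Request:
{"fn": "drive_tool", "kwargs": {"claw": [1, 1], "xyz": [[0.25, 0, 0], [0, 0, 0]], "delta_rot": [[0, 0, 0], [0, 0, 0]]}}

```text
t: 12.0
ee_pos: [0.5882, -0.1194, 0.1765]
ee_rot: [3.137, 0.011, 0.075]
wrist_force: [-4.2, 1.1, 1.9]
width: -0.001
```

```bash
python3 st.py 11; python3 kn.py 189 294
```

```text
t 12.0 ee [ 0.5882 -0.1194  0.1765] [3.137 0.011 0.075] vib xy 0.0134 -0.0381 F [-4.23  1.11  1.86]
0.18 knob vib 0.0379 -0.0394 fwd 0.271 across 0.282
0.185 knob vib 0.0432 -0.0361 fwd 0.309 across 0.258
0.19 knob vib 0.0485 -0.0327 fwd 0.346 across 0.233
```

View pics/scene11.png

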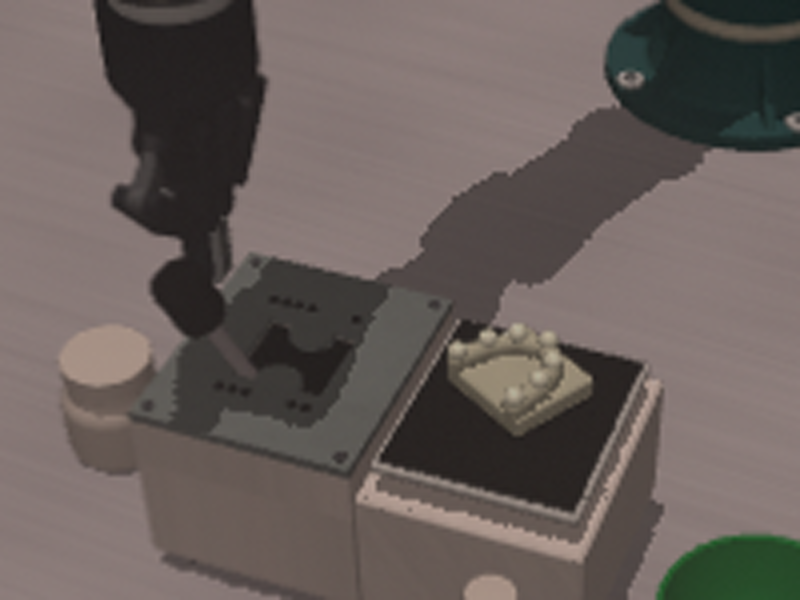

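The force rose and the tool stalled, so the lever is at its stop. Next I back away.

Request:
{"fn": "drive_tool", "kwargs": {"claw": [1, 1, 1, 1, 1, 1, 1, 1], "xyz": [[-1, 0, 0], [-2, 0, 0], [-3, 0, 0], [-3, 0, 0], [0, 0, -2], [0, 0, -2], [0, 0, 0], [0, 0, 0]], "delta_rot": [[0, 0, 0], [0, 0, 0], [0, 0, 0], [0, 0, 0], [0, 0, 0], [0, 0, 0], [0, 0, 0], [0, 0, 0]]}}

```text
t: 13.2
ee_pos: [0.5072, -0.1279, 0.2212]
ee_rot: [3.133, -0.023, 0.075]
wrist_force: [-0.0, 0.0, -0.5]
width: 0.001
```

```bash
python3 st.py 12
```

```text
t 13.2 ee [ 0.5072 -0.1279  0.2212] [ 3.133 -0.023  0.075] vib xy -0.068 -0.0403 F [-0.01  0.01 -0.54]
```

View pics/scene12.png

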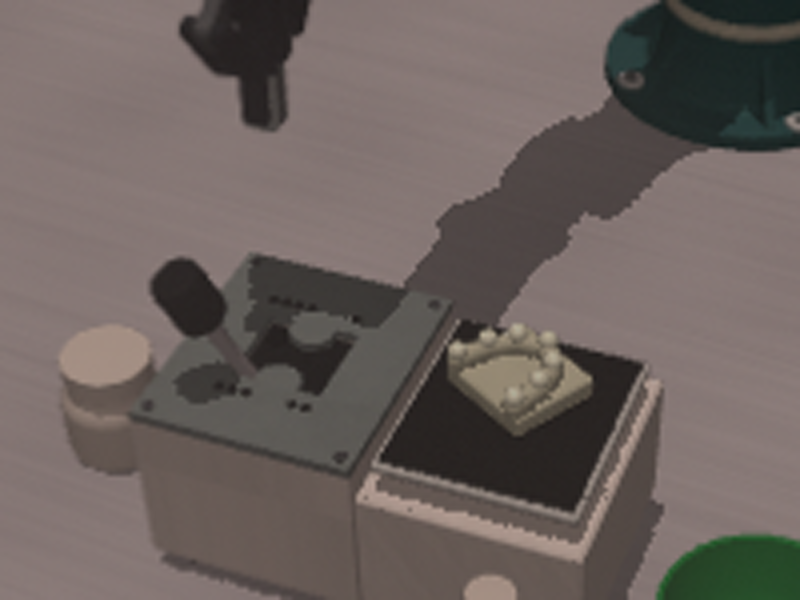

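View pics/top12.png

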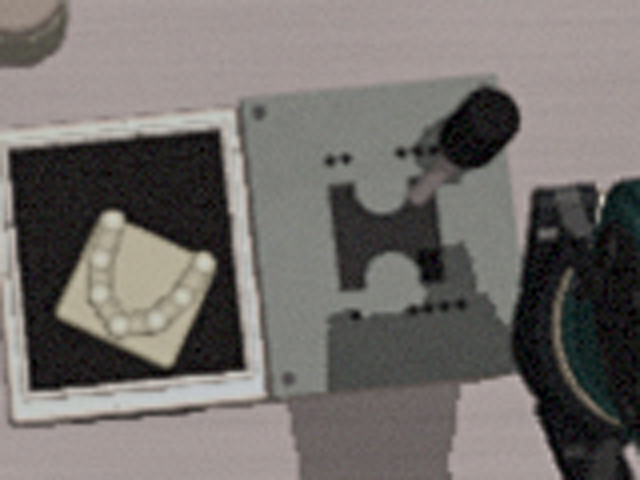

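```bash
python3 - <<'E'
from rig import *
from h import *
d=get_image("top");d2=get_image("scene")
c1,r1=ray(d,[(481/4+290-.375,127/4+190-.375)]);c2,r2=ray(d2,[(188.5/4+200-.375,297.5/4+140-.375)])
t=np.linalg.lstsq(np.c_[r1[0],-r2[0]],c2-c1,rcond=None)[0]
a=c1+r1[0]*t[0];b=c2+r2[0]*t[1];p=(a+b)/2
dx,dy=p[0]-.572,p[1]+.0825;c,s=np.cos(.076),np.sin(.076)
print(p,np.linalg.norm(a-b),"fwd",(dx*c+dy*s)/.14,"across",-(-dx*s+dy*c)/.14)
im0=cv2.imread("pics/top0.png");
for n,(x0,y0,x1,y1) in dict(stone=(295,225,350,292),bowl=(210,205,280,280),bottle=(275,165,312,210)).items():
    print(n,np.abs(im0[y0:y1,x0:x1].astype(int)-d["img"][y0:y1,x0:x1]).mean())
a=cv2.imread("pics/scene0.png")[215:262,208:242].astype(int);b=d2["img"][215:262,208:242].astype(int);print("pot",np.abs(a-b).mean())
E
```

```text
[ 0.61346936 -0.11966563  0.17797733] 0.0009614546969079256 fwd 0.27519848299180166 across 0.28719275384337645
stone 10.872003618272275
bowl 12.546095238095239
bottle 14.191591591591592
pot 2.60450563204005
```

```bash
python3 - <<'E'
from rig import *
from h import *
for k,B in dict(top=dict(table=(180,380,260,440),stone=(295,225,350,292),bowl=(210,205,280,280),bottle=(275,165,312,210)),scene=dict(pot=(208,215,242,262),bottle=(300,280,345,350),bowl=(358,270,425,328),stone=(305,215,355,255))).items():
    d=get_image(k);a=cv2.imread(f"pics/{k}0.png")
    for n,(x0,y0,x1,y1) in B.items():
        f=lambda i:cv2.cvtColor(i[y0:y1,x0:x1],6).astype(np.float32)
        print(k,n,cv2.phaseCorrelate(f(a),f(d["img"])), (f(d["img"])-f(a)).mean())
print(observe()["wrist_force"])
E
```

```text
top table ((-0.4431202245172443, -0.09462005727874612), 0.4774592049916585) 15.159583
top stone ((-0.06563733654898485, -0.050674128220975945), 1.0139340080596781) 9.0960655
top bowl ((0.040382262352416376, 0.5312606518857734), 1.0398241721259223) 12.309905
top bottle ((-0.037183417918356554, 0.5942776406893238), 0.9876101512379116) 14.26006
scene pot ((-0.003796955709152172, -0.0007653154184303901), 0.9097269458903207) 1.873592
scene bottle ((0.5428261119560602, -0.010679615929049646), 0.9955734247778669) 2.2120636
scene bowl ((-0.03703341039080499, -0.004836929131052159), 1.0036674881422962) 1.8201236
scene stone ((-0.03803084272523094, -0.13997827082888392), 0.9403392150402069) -0.622
[ 0.24547959 -0.50947788  0.77220801]
```

Nothing else has moved; every shift is under 1 px and the differences are only brightness. I'm handing it in.

```bash
python3 -c "
from rig import *
print(finish_job())"
```

```text
the job is handed in; nothing more can be done
None
```

The lever is in the far right slot (third speed), and I handed the job in at about 13.5 s; no verdict was reported. With the fingers shut, I pushed the knob right through the cross passage. Then I went round behind it, pushed it forward to its stop and backed away.

- **Lever position:** a two-camera measurement after letting go gave lever_forward about 0.275 rad and lever_across about 0.287 rad, both above the 0.235 needed. The two camera rays met within 1 mm.
- **Force:** the highest wrist force I read was about 4–5 N, at the end stop. I only read it between moves, so brief peaks in between were not seen.
- **Other objects:** the plaster model, pot, bowl and bottle shifted less than 1 px between the first and last pictures. The top picture had become brighter, so I judged those by image shift, not by brightness.
- **Clearance:** at the end the robot was clear of everything, with the wrist force within noise (under 1 N).

None of the checks failed.

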